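Open the push-and-turn bottle of machine cleaner

TASK

The machine needs cleaning: open the amber cleaner bottle with the red push-and-turn safety cap, leaving it standing in its cradle. Grip the red cap, push it down against its spring, twist it counter-clockwise (seen from above) about a sixth of a turn until it comes free, and lift it straight off; finish while still holding the cap level and still in the gripper, about 8 cm straight above the bottle. Leave the blue-capped bottle and the other things on the table where they are.

Things in the scene. Friction and masses are not known exactly. Their poses are not given: they have to be found in the camera images.
- cap: Red round ribbed safety cap, 46 mm diameter, 28 mm high, 30 g, white pointer on top. Origin: centre of its skirt's underside; z up through its top (at 28 mm); x along the pointer. Locked, its origin is 91 mm above the bottle's origin. Any grip across its diameter will do, about 25 N, fingertips at the skirt's lower edge; 8 mm and more of free height below the skirt.
- bottle: Amber square bottle with the red cap, 0.45 kg, loose in a cradle that keeps it from turning. Body 55 x 55 x 75 mm, shoulder tapering up to 83 mm, white neck 26 mm in diameter (35 over the tabs) up to 109 mm. Origin: centre of its underside (5 mm above the table); z up; x is the direction of the cap's pointer while the cap is locked.
- mouth (a point): Centre of the rim of the bottle's neck, 109 mm above the bottle's origin; z up. The neck's three tabs hold three lugs in the cap behind 3 mm teeth: the cap turns only while pushed down 3.5 to 6 mm (aim for 5; rigid stop at 6). It is free between 38 and 84 degrees of counter-clockwise turn seen from above (aim for 60; hard stop at 84; clockwise is blocked), then lifts straight off.
- seal (a joint): Sprung black seal in the bottle's mouth, under the cap: 0 m = fully risen (8 mm above the neck), grows as it is pushed down. About 0.002 with the cap locked, 0.007 with the cap pushed down 5 mm. It pushes up with 8.5 N at 0.002 and 12 N at 0.007.
- cradle_a: Fixed low cradle, steel plate 82 x 82 x 5 mm with a grey square collar 68 mm wide, 31 mm high, that holds the amber bottle with the red cap. Origin: centre of its underside, on the table; z up.
- blue_bottle: The same kind of amber bottle and cap, but the cap is blue; stands loose in a cradle of its own. Leave it alone. Top at 119 mm above its origin, which is the centre of its underside (5 mm above the table).
- overlock_top (a point): Top of the tall cream sewing machine, fixed, beside the bottles on their left (+y): it fills x 0.29 to 0.55, y -0.14 to 0.22 and is 0.28 m high; behind it a thread stand has a thin cross bar at x 0.53, y 0 to 0.23, 0.45 m high. The arm starts on the machine's other side: pass it with the arm drawn in and high.
- driver: Screwdriver with red handle, 17 x 141 x 18 mm, lying on the table; leave it. Origin: centre of its underside.
- spool: Small standing spool with light blue thread, 26 x 26 x 46 mm; leave it. Origin: centre of its underside.
- tin: Dark green pin tin, 71 x 94 x 27 mm; leave it. Origin: centre of its underside.
- wax: Round brown beeswax block, 39 x 39 x 13 mm; leave it. Origin: centre of its underside.
- green_cone: Cone of dark green thread with yellow top, 57 x 57 x 115 mm; leave it. Origin: centre of its underside.

How it is judged (in metres and radians):
On the way, in this order (a step that is already met when the one before it is completed fails the run):
1. the red cap is pushed down at least 3 mm, not yet turned (value of joint seal above 0.005 m and angle between the x axis of cap and the x axis of bottle, either way round below 0.3 rad), for 0.1 s.
2. the cap is turned at least 35 degrees while still on the neck (angle between the x axis of cap and the x axis of bottle, either way round above 0.61 rad and z of cap in the frame of bottle below 0.106 m and horizontal distance between cap and bottle below 0.01 m), for 0.1 s.
At the end, for the whole second after the job is handed in: Cap held in the gripper, still (3 cm/s), level within 15 degrees, within 3 cm sideways of the bottle's centre, 5 to 13 cm above where it sat locked, not touching the bottle; seal risen; bottle upright (4.5 degrees), down (4 mm) and centred (6 mm) in its cradle (z of cap in the frame of bottle between 0.141 and 0.221 m and horizontal distance between cap and bottle below 0.03 m and angle between cap's own z axis and vertical below 0.26 rad and linear speed of cap below 0.03 m/s and contact force between the fingers and cap above 1 N and contact force between cap and bottle below 0.05 N and value of joint seal below 0.001 m and angle between bottle's own z axis and vertical below 0.08 rad and z of bottle in the frame of cradle_a below 0.009 m and horizontal distance between bottle and cradle_a below 0.006 m); the arm keeps its last pose, push and grip.
It fails at once if the bottle is lifted out of its cradle (more than 15 mm) or tipped (more than 17 degrees) (z of bottle in the frame of cradle_a above 0.02 m or angle between bottle's own z axis and vertical above 0.3 rad).
It fails at once if the blue-capped bottle is moved more than 2 cm (distance of blue_bottle from where it was at the start of the episode above 0.02 m).
It fails at once if another thing on the table is moved more than 3 cm (distance of any of driver, spool, tin, wax, green_cone from where it was at the start of the episode above 0.03 m).
It also fails if it takes over 40 s, if anything falls off the work surface, if the arm or the gripper's body presses on something with over 40 N, if the wrist force passes 120 N, or if a joint passes its speed limit or range.

ROBOT

A 6-joint arm with a two-finger parallel gripper is mounted at the origin on a cart in front of the work surface, level with it; the furniture and walls round the work are solid. World frame = base frame: x ahead of the robot, y to its left, z up, the work surface at z = 0. Lengths are in mm, angles in degrees, forces in N, time in s.
With the tool pointing down it reaches from about 300 to 850 mm from the base axis. Payload 4.2 kg.
Tool frame: the origin (TCP) lies midway between the tips of the shut fingers; the grasp point (between the pads) lies 19 mm behind it; z points along the fingers, y is the line along which they close (so a half turn about z gives the same grasp; the last joint's range is limited). The gripper opens to 91 mm and grips with 3 to 60 N. Pads are 32 mm wide; open, the fingers measure 118 mm over their backs; the gripper's body (76 mm by 178 mm) begins 60 mm behind the grasp point.
Start: joints at [-66.979, 18.312, 89.639, -0, 72.044, -1.146], TCP at [235.413, -524.621, 180.876] pointing down, gripper open.
Joint ranges: [-177.97, 177.97], [-48.28, 115.42], [12.27, 149.76], [-77.06, 257.06], [2.81, 150.46], [-146.56, 146.56]. Speed limits (degrees/s): [147.25, 147.25, 180, 180, 180, 180].

INTERFACE

Orientations are given as [roll, pitch, yaw] about the fixed x, y, z axes, in that order (R = Rz(yaw) Ry(pitch) Rx(roll)).
In Python, from workcell import env gives the robot as it stands.
- The arm moves only by the shell command python3 -m jog 'ROWS' [FORCE]. ROWS is a JSON object of lists of equal length, an entry for each row: "jaw": the finger opening in mm, from 0 to 91.2; "slide": the shift along the tool's x, y, z in units of 30 mm (1.0 is 30 mm), a list of three; "spin": the turn about the tool's z in units of 8 degrees (1.0 is 8 degrees). In form: {"jaw": [jaw, ...], "slide": [[dx, dy, dz], ...], "spin": [spin, ...]}. A call has 1 to 10 rows; each row shifts and turns the commanded pose from where the row before left it, along the tool's axes as they then stand; what a row does not reach is not made up. A row lasts 1/10 s, in which the tool goes at most 50 mm and 8.59 degrees, less where a joint would pass 70% of its speed; a pose out of reach is approached as far as the arm can. A call is refused whole if a number of a shift passes 1 or a number of a turn 1, either way. A call with a gripper value outside its range is refused whole. The fingers move at their own pace and stop on an object; FORCE is the grip in N (left out, the last holds). Time passes only in rows, so rows that do not move let the fingers close. It gives the time, the measured TCP pose, the force, the opening and the grip force at its end, in the units of the state.
- env.state(): the state, without advancing time (a new reading comes with each control period).
- env.grab_frame(name): name is "side" or "top"; returns the picture (420x560x3 uint8, red, green, blue); there is no depth.
- env.camera_model(name): a dict with "fx", "fy", "cx", "cy" (pixels), "camera_from_world" (4x4, takes a point from world to camera coordinates). Camera axes: x right, y up, looking along -z (the intrinsics and any distortion apply to the point x, -y, -z); pixel columns grow to the right and rows downward; lengths in mm; the calibration is good to about 2 mm. A picture is of the moment at which its call begins. camera_model takes no time and is no camera call.
- env.job_done(): hands the job in; it is judged then, once.
The state is a dict: "time_s": time; "qpos": joint angles; "qvel": joint speeds; "effort": joint torques, N m; "ee_pos": TCP position; "ee_rot": TCP orientation; "force": force on the tool from outside, world axes, zero at the start; "torque": the same for the moment, N m; "gripper_width": finger opening in mm; "gripper_force": force on a finger pad.
Only numpy, scipy, OpenCV 4.12 (cv2) and the standard library are available. Lean on these libraries where they do the work, as an engineer would, in place of code of your own. Each camera call takes 0.05 s, during which the arm holds its last target. There are 200 camera calls.

## Working session

There is one attempt and no reset: what is moved stays moved. The work goes in short steps, Python scripts to look and compute and a shell command to move; the robot and the scene stay as the last step left them, time stands still between calls to the robot, and variables do not carry over. Pictures are saved under pics/ and viewed, at most 10 in all, crops included, and the job is handed in when it is done.

```bash
mkdir -p pics; cat > h.py <<'E'
from workcell import env
import numpy as np, cv2
def shot(n,f): 
    im=env.grab_frame(n); cv2.imwrite('pics/'+f,im[:,:,::-1]); return im
E
python3 - <<'E'
from h import *
for n in('side','top'):
    shot(n,n+'0.png'); m=env.camera_model(n); print({k:(np.round(v,4).tolist() if hasattr(v,'__len__') and not isinstance(v,str) else v) for k,v in m.items()})
s=env.state(); print(s['time_s'],s['ee_pos'],s['ee_rot'],s['gripper_width'],s['force'])
E
```

```text
{'fx': 425.68887556907805, 'fy': 425.68887556907805, 'cx': 269.6659659079773, 'cy': 213.32218050757305, 'camera_from_world': [[0.9841, -0.1772, 0.007, -541.9648], [0.1012, 0.5934, 0.7985, -73.3932], [-0.1457, -0.7851, 0.6019, -1374.9547], [0.0, 0.0, 0.0, 1.0]]}
{'fx': 463.1567375225526, 'fy': 463.1567375225526, 'cx': 282.1466883730759, 'cy': 205.1847641133596, 'camera_from_world': [[0.0105, -0.9999, 0.0116, -226.4841], [0.9896, 0.0121, 0.1432, -561.5542], [-0.1433, 0.0099, 0.9896, -1323.6081], [0.0, 0.0, 0.0, 1.0]]}
0.1 [ 235.1932278  -524.15516015  180.12137154] [-1.79911228e+02 -1.03482369e-03  2.41640610e+01] 91.00354649580379 [ 0.39445382 -0.07738127 -1.29097893]
```

View pics/side0.png

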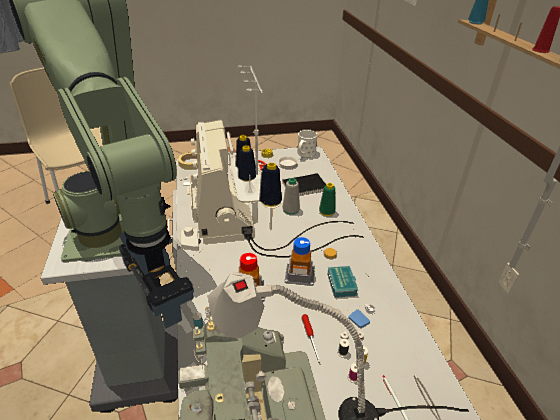

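View pics/top0.png

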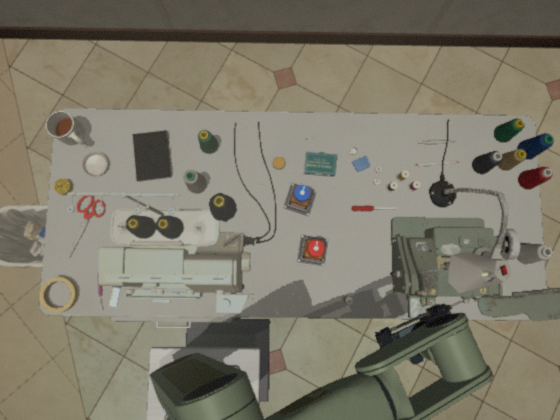

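Side view: red cap at about (249,262), blue at (302,245). Top view: red cap at about (315,249), blue at (302,194). I'll enlarge these.

```bash
python3 - <<'E'
import cv2,numpy as np
a=cv2.imread('pics/side0.png')[225:305,215:335]; b=cv2.imread('pics/top0.png')[170:280,275:355]
c=cv2.resize(a,None,fx=6,fy=6,interpolation=cv2.INTER_CUBIC);cv2.imwrite('pics/sc.png',c)
cv2.imwrite('pics/tc.png',cv2.resize(b,None,fx=5,fy=5,interpolation=cv2.INTER_CUBIC))
E
```

```text
(no output)
```

View pics/sc.png

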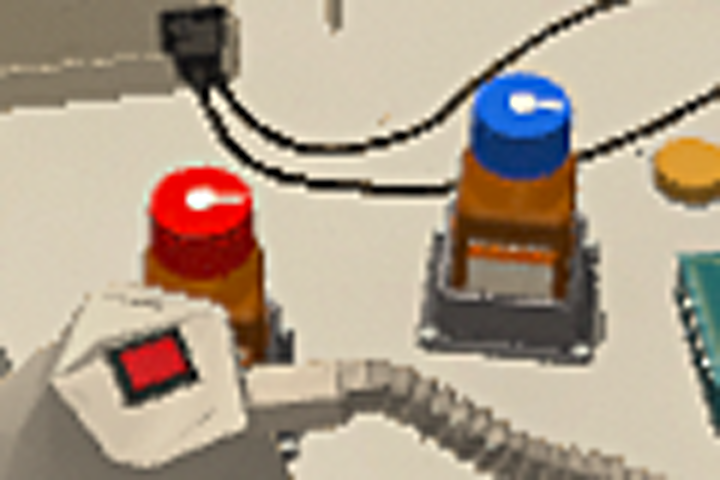

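View pics/tc.png

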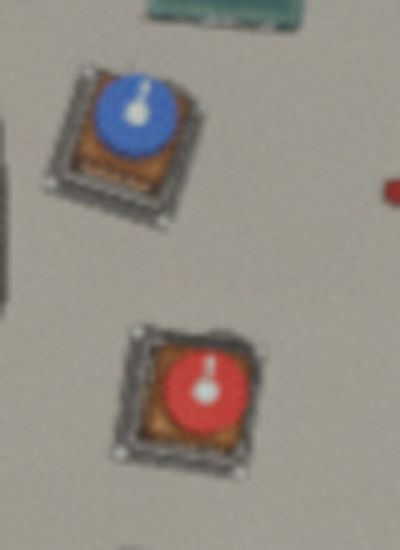

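Side: cap top hub at crop (202,199), which is pixel (248.2,257.8). Top: hub at crop (206,391), which is pixel (315.8,247.8). The cradle screws are at crop (138,331), (262,350), (240,474) and (120,454), and the pointer tip is at (209,357).

```bash
cat >> h.py <<'E'
def P(n):
    m=env.camera_model(n); T=np.array(m['camera_from_world']); D=np.diag([1,-1,-1,1.])@T
    K=np.array([[m['fx'],0,m['cx']],[0,m['fy'],m['cy']],[0,0,1]]); return K@D[:3]
def tri(a,b):
    X=cv2.triangulatePoints(P('side'),P('top'),np.array(a,float).reshape(2,1),np.array(b,float).reshape(2,1))[:,0]; return X[:3]/X[3]
def onz(n,u,z):
    p=P(n); A=np.c_[p[:,0],p[:,1],p[:,2]*z+p[:,3]]; w=np.linalg.solve(A,[u[0],u[1],1]); return (w/w[2])[:2]
def proj(n,X): v=P(n)@np.r_[X,1]; return v[:2]/v[2]
E
python3 - <<'E'
from h import *
tc=lambda x,y:(275+(x+.5)/5-.5,170+(y+.5)/5-.5); sc=lambda x,y:(215+(x+.5)/6-.5,225+(y+.5)/6-.5)
X=tri(sc(202,199),tc(206,391)); print('cap',X,proj('side',X)-sc(202,199))
B=tri(sc(522,103),tc(137,112)); print('blue',B)
for n,f,a,b in(('side',sc,(202,199),(244,198)),('top',tc,(206,391),(209,357))):
    d=onz(n,f(*b),124)-onz(n,f(*a),124); print('yaw',n,np.degrees(np.arctan2(d[1],d[0])),np.hypot(*d))
c=[onz('top',tc(*q),5) for q in((138,331),(262,350),(240,474),(120,454))]
print('cradle',np.mean(c,0),np.round(c)); print([np.degrees(np.arctan2(*(c[i]-c[j])[::-1])) for i,j in((0,3),(1,2))])
print('head',onz('top',(505,270),0),'lamp',onz('top',(455,280),200))
E
```

```text
cap [ 435.93703912 -312.65857471  122.71386733] [-0.13793238  0.01528305]
blue [ 589.91242075 -274.13242156  122.95088602]
yaw side -7.783447372763719 18.36598645164181
yaw top -5.0502425775427575 18.671599464658218
cradle [ 435.19445059 -312.91167513] [[ 477. -282.]
 [ 467. -356.]
 [ 393. -343.]
 [ 404. -271.]]
[np.float64(-8.067551777744058), np.float64(-10.241041487542974)]
head [ 382.12526855 -890.05942442] lamp [ 353.48375197 -662.01379478]
```

```bash
python3 - <<'E'
from h import *
print('lamp red',tri((241,286),(504,270)))
for q in((393,219),(393,318)): print([onz('top',q,z).round() for z in(0,100,200)])
E
python3 -m jog '{"jaw":[91,91,91,91,91],"slide":[[0,0,-1],[0,0,-1],[0,0,-1],[0,0,-1],[0,0,0]],"spin":[0,0,0,0,0]}' 25
```

```text
lamp red [ 379.12189229 -684.48067625  414.89961323]
[array([ 532., -557.]), array([ 520., -532.]), array([ 508., -507.])]
[array([ 239., -550.]), array([ 248., -526.]), array([ 257., -501.])]
time_s: 0.6
ee_pos: [236.2, -526.3, 305.1]
ee_rot: [179.5, 0.0, 24.2]
force: [0.6, -0.3, 0.0]
gripper_width: 90.9
gripper_force: 0.0
```

```bash
python3 -m jog '{"jaw":[91,91,91,91,91,91,91,91,91,91],"slide":[[1,-0.41,0],[1,-0.41,0],[1,-0.41,0],[1,-0.41,0],[1,-0.41,0],[1,-0.41,0],[1,-0.41,0],[1,-0.41,0],[0.95,-0.41,0],[0,0,0]],"spin":[0,0,0,0,0,0,0,0,0,0]}'
python3 - <<'E'
from h import *
s=env.state();p=np.array(s['ee_pos']);print(p,s['ee_rot'],s['qpos'],s['force'])
from scipy.spatial.transform import Rotation as R
print(R.from_euler('xyz',s['ee_rot'],degrees=True).inv().apply(np.array([435.6,-312.8,97])-p)/30)
E
```

```text
time_s: 1.6
ee_pos: [436.6, -310.9, 299.3]
ee_rot: [-179.8, -0.0, 24.4]
force: [-0.1, -0.4, 0.1]
gripper_width: 90.6
gripper_force: 0.0
[ 436.58755104 -310.88473156  299.32508043] [-1.79834122e+02 -4.00063013e-03  2.44080710e+01] [-3.67408272e+01  1.19116566e+01  8.16796818e+01  8.36975687e-02
  8.65520238e+01  2.88459578e+01] [-0.07969239 -0.37430122  0.08556897]
[-0.05682893  0.06405843  6.7440082 ]
```

```bash
python3 -m jog '{"jaw":[91,91,91,91,91,91,91],"slide":[[-0.05,0.05,1],[0,0,1],[0,0,1],[0,0,1],[0,0,1],[0,0,0],[0,0,0]],"spin":[0,0,0,0,0,0,0]}'
python3 - <<'E'
from h import *
a=shot('side','s1.png'); b=shot('top','t1.png')
A=cv2.resize(a[205:305,200:320],(480,400),interpolation=2); B=cv2.resize(b[200:300,260:340],(320,400),interpolation=2)
cv2.imwrite('pics/c1.png',np.hstack([A,B])[:,:,::-1])
s=env.state();print(s['ee_pos'],s['ee_rot'],s['force'])
E
```

```text
time_s: 2.3
ee_pos: [433.8, -316.0, 150.7]
ee_rot: [-179.9, 0.0, 24.1]
force: [-0.1, -0.5, 0.2]
gripper_width: 91.0
gripper_force: 0.0
[ 435.01844043 -316.64321938  152.4118539 ] [ 1.79844328e+02 -7.22877717e-02  2.41509623e+01] [-0.42517849  0.31013942 -0.24843467]
```

View pics/c1.png

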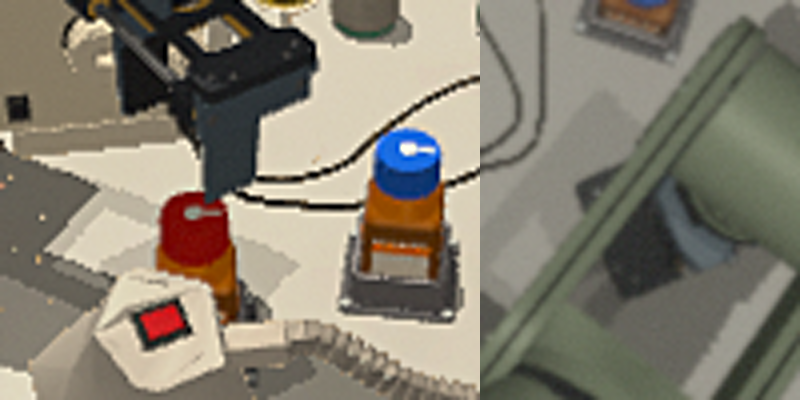

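The crop shows the fingers straddling the red cap: near tip at about (228,195), far finger at about (140,110). Nothing is touching, and the arm hides the cap in the top view. I'll descend with a small centring correction.

```bash
python3 -m jog '{"jaw":[91,91,91,91,91],"slide":[[0.08,-0.07,0.5],[0,0,0.5],[0,0,0.5],[0,0,0.3],[0,0,0]],"spin":[0,0,0,0,0]}' 25
python3 -m jog '{"jaw":[40,40,40,40,40,40,40,40],"slide":[[0,0,0],[0,0,0],[0,0,0],[0,0,0],[0,0,0],[0,0,0],[0,0,0],[0,0,0]],"spin":[0,0,0,0,0,0,0,0]}' 25
```

```text
time_s: 2.9
ee_pos: [435.5, -312.8, 96.9]
ee_rot: [-180.0, 0.0, 24.2]
force: [-0.0, -0.2, -1.0]
gripper_width: 90.7
gripper_force: 0.0
time_s: 3.7
ee_pos: [435.6, -312.8, 96.8]
ee_rot: [180.0, 0.0, 24.2]
force: [0.1, 0.2, 0.5]
gripper_width: 40.2
gripper_force: 0.0
```

```bash
python3 - <<'E'
from h import *
a=shot('side','s2.png'); b=shot('top','t2.png')
A=cv2.resize(a[205:305,200:320],(480,400),interpolation=2); B=cv2.resize(b[200:300,260:340],(320,400),interpolation=2)
cv2.imwrite('pics/c2.png',np.hstack([A,B])[:,:,::-1])
s=env.state();print(s['ee_pos'],s['gripper_width'],s['gripper_force'],s['force'])
print(proj('side',np.array(s['ee_pos'])), proj('side',[435.6,-312.8,124]))
E
```

```text
[ 435.62303147 -312.79574699   96.83692302] 39.80704541917556 0.0 [-0.16066621  0.06573897 -0.63912959]
[248.22999198 264.95655771] [247.98076691 257.45637367]
```

View pics/c2.png

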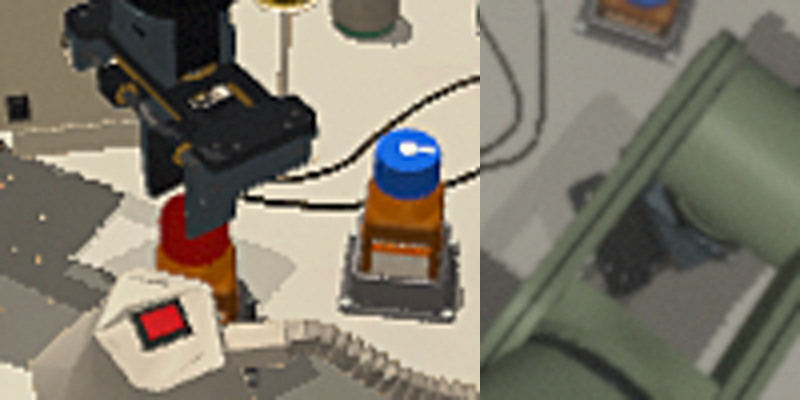

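The fingers shut to 40 mm with no contact. In the crop the near tip is at about (205,235) and the far one at about (150,195). I'll check these against the tip positions I expect.

```bash
python3 - <<'E'
from h import *
d=np.array([.41,-.912,0]); xx=np.array([.912,.41,0])
for name,t,w in(('c1',[434.4,-316,151.],91),('c2',[435.6,-312.8,97.],40)):
  for sg in(1,-1):
    for z in (0,10,20,30):
      q=[((proj('side',np.array(t)+sg*d*(w/2+o)+xx*e+[0,0,z])-[200,205]+.5)*4).round().tolist() for o,e in((0,-16),(0,16),(13,-16),(13,16))]
      print(name,'near' if sg>0 else 'far',z,q)
print('captop',(proj('side',[435.6,-312.8,124])-[200,205]+.5)*4,(proj('side',[435.6,-312.8,96])-[200,205]+.5)*4)
im=cv2.imread('pics/s2.png')[235:275,225:270]; cv2.imwrite('pics/c3.png',cv2.resize(im,None,fx=13,fy=13,interpolation=cv2.INTER_CUBIC))
E
```

```text
c1 near 0 [[209.0, 235.0], [251.0, 215.0], [220.0, 247.0], [263.0, 227.0]]
c1 near 10 [[208.0, 223.0], [251.0, 204.0], [220.0, 235.0], [263.0, 215.0]]
c1 near 20 [[208.0, 211.0], [251.0, 192.0], [220.0, 223.0], [263.0, 203.0]]
c1 near 30 [[208.0, 199.0], [251.0, 180.0], [219.0, 211.0], [263.0, 191.0]]
c1 far 0 [[135.0, 155.0], [176.0, 138.0], [125.0, 145.0], [166.0, 127.0]]
c1 far 10 [[134.0, 144.0], [175.0, 126.0], [124.0, 133.0], [165.0, 116.0]]
c1 far 20 [[133.0, 132.0], [175.0, 115.0], [123.0, 121.0], [165.0, 104.0]]
c1 far 30 [[132.0, 120.0], [175.0, 103.0], [122.0, 110.0], [164.0, 92.0]]
c2 near 0 [[190.0, 269.0], [231.0, 250.0], [201.0, 281.0], [242.0, 261.0]]
c2 near 10 [[190.0, 258.0], [231.0, 239.0], [201.0, 270.0], [242.0, 250.0]]
c2 near 20 [[190.0, 247.0], [231.0, 228.0], [200.0, 259.0], [242.0, 239.0]]
c2 near 30 [[189.0, 236.0], [231.0, 216.0], [200.0, 247.0], [242.0, 228.0]]
c2 far 0 [[159.0, 234.0], [199.0, 215.0], [149.0, 223.0], [189.0, 205.0]]
c2 far 10 [[158.0, 223.0], [199.0, 204.0], [148.0, 212.0], [189.0, 194.0]]
c2 far 20 [[158.0, 212.0], [199.0, 193.0], [148.0, 201.0], [188.0, 183.0]]
c2 far 30 [[157.0, 201.0], [198.0, 182.0], [147.0, 190.0], [188.0, 172.0]]
captop [193.92306763 211.82549468] [194.9158207  242.74562098]
```

View pics/c3.png

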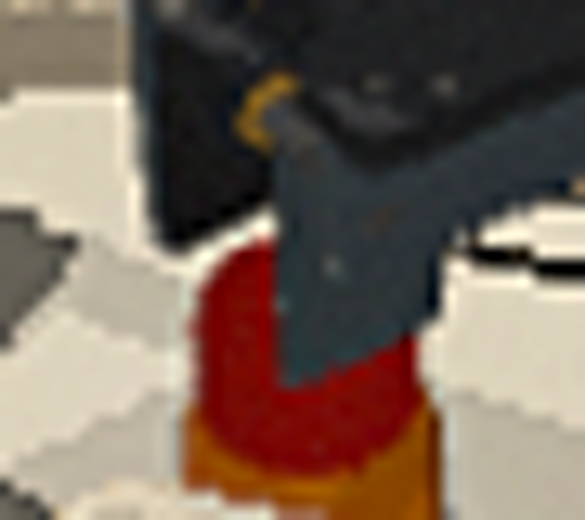

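The visible tips fit a height about 30 mm above the reported TCP. That holds in both pictures, and it explains closing just above the cap without contact. The reported z is therefore about 30 mm too low for the real fingertips, while x and y agree. I'll open and go down in steps, watching the force.

```bash
python3 -m jog '{"jaw":[91,91,91,91,91,91,91,91],"slide":[[0,0,0],[0,0,0],[0,0,0],[0,0,0],[0,0,0],[0,0,0],[0,0,0.2],[0,0,0]],"spin":[0,0,0,0,0,0,0,0]}' 25
python3 -m jog '{"jaw":[91,91,91,91],"slide":[[0,0,0.2],[0,0,0.2],[0,0,0.2],[0,0,0]],"spin":[0,0,0,0]}'
python3 - <<'E'
from h import *
a=shot('side','s3.png'); b=shot('top','t3.png')
A=cv2.resize(a[230:290,215:275],(480,480),interpolation=2); B=b[200:280,275:355].copy()
B=cv2.resize(B,(320,320),interpolation=2)
B=np.vstack([B,np.zeros((160,320,3),np.uint8)])
cv2.imwrite('pics/c4.png',np.hstack([A,B])[:,:,::-1])
t=np.array([435.6,-312.8,73.]);d=np.array([.41,-.912,0]); xx=np.array([.912,.41,0])
for z in(24,30,36):
  print(z,[((proj('side',t+s*d*45.5+e*xx+[0,0,z])-[215,230]+.5)*8).round().tolist() for s in(1,-1) for e in(-16,16)])
for zz in(150,200,250): print(zz,((proj('top',[435.6,-312.8,zz])-[275,200]+.5)*4+[480,0]).round())
E
```

```text
time_s: 4.6
ee_pos: [435.1, -312.4, 90.0]
ee_rot: [-179.9, 0.1, 24.2]
force: [0.2, 0.0, -0.7]
gripper_width: 90.7
gripper_force: 0.0
time_s: 5.0
ee_pos: [434.9, -312.3, 71.7]
ee_rot: [-179.9, 0.1, 24.2]
force: [0.0, -0.4, 0.9]
gripper_width: 90.9
gripper_force: 0.0
24 [[303.0, 385.0], [385.0, 345.0], [159.0, 224.0], [239.0, 189.0]]
30 [[302.0, 371.0], [385.0, 332.0], [158.0, 211.0], [238.0, 176.0]]
36 [[302.0, 358.0], [385.0, 318.0], [157.0, 198.0], [238.0, 162.0]]
150 [649. 191.]
200 [655. 187.]
250 [663. 182.]
```

View pics/c4.png

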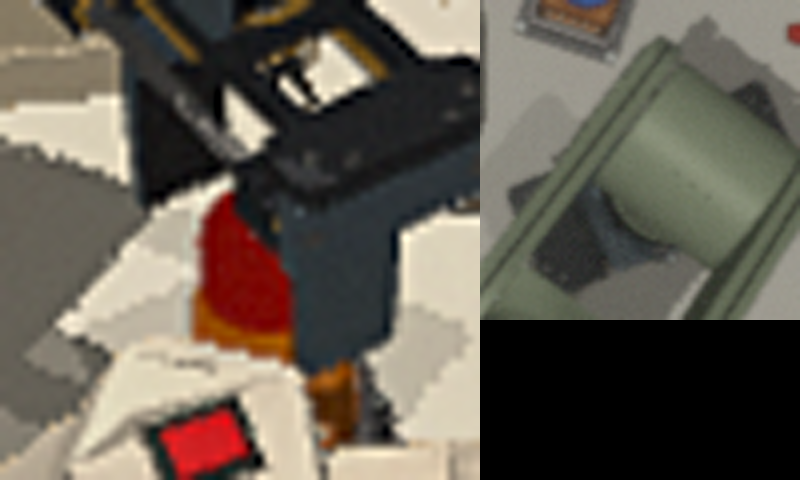

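Near tip at (300,372)/(388,335) and far tip at about (145,208), against predictions of (302,371)/(385,332) and (158,211) for a +30 mm offset. So the tips are at z≈103, and I need 6 mm more before closing.

```bash
python3 -m jog '{"jaw":[91,40,40,40,40,40,40,40,40],"slide":[[0,0,0.2],[0,0,0],[0,0,0],[0,0,0],[0,0,0],[0,0,0],[0,0,0],[0,0,0],[0,0,0]],"spin":[0,0,0,0,0,0,0,0,0]}' 25
```

```text
time_s: 6.0
ee_pos: [436.0, -313.2, 67.0]
ee_rot: [179.9, -0.0, 24.2]
force: [1.0, -2.2, 0.1]
gripper_width: 44.8
gripper_force: 25.0
```

The cap is gripped at 44.8 mm and 25 N. Next I push down 5 mm.

```bash
python3 -m jog '{"jaw":[40,40,40,40,40,40],"slide":[[0,0,0.06],[0,0,0.06],[0,0,0.05],[0,0,0],[0,0,0],[0,0,0]],"spin":[0,0,0,0,0,0]}' 25
```

```text
time_s: 6.6
ee_pos: [436.2, -313.8, 63.6]
ee_rot: [179.8, -0.0, 24.2]
force: [-2.2, -0.9, 10.7]
gripper_width: 44.9
gripper_force: 25.0
```

```bash
for i in 1 2 3 4; do python3 -m jog '{"jaw":[40],"slide":[[0,0,0]],"spin":[0]}' | grep -E 'ee_pos|^force'; done
```

```text
ee_pos: [436.2, -313.8, 63.6]
force: [-1.7, -0.6, 9.3]
ee_pos: [436.2, -313.8, 63.6]
force: [-2.2, -1.2, 9.6]
ee_pos: [436.2, -313.8, 63.6]
force: [-2.5, -1.1, 11.1]
ee_pos: [436.2, -313.8, 63.6]
force: [-2.0, -1.3, 10.4]
```

The real push is about 3.4 mm because the arm gives a little, so I'll add about 1.7 mm.

```bash
python3 -m jog '{"jaw":[40,40,40,40],"slide":[[0,0,0.06],[0,0,0],[0,0,0],[0,0,0]],"spin":[0,0,0,0]}'
```

```text
time_s: 7.4
ee_pos: [436.2, -313.8, 62.0]
ee_rot: [179.8, -0.0, 24.2]
force: [-1.9, -0.5, 10.7]
gripper_width: 45.0
gripper_force: 25.0
```

```bash
python3 -m jog '{"jaw":[40,40,40,40,40],"slide":[[0,0,0],[0,0,0],[0,0,0],[0,0,0],[0,0,0]],"spin":[-0.5,-0.5,-0.5,-0.5,0]}'; python3 -c "
from h import *
print(env.state()['torque'])"
```

```text
time_s: 7.9
ee_pos: [437.0, -313.9, 62.2]
ee_rot: [179.7, -0.1, 40.2]
force: [-0.9, -0.8, 11.4]
gripper_width: 44.5
gripper_force: 25.0
[-0.02071739  0.06716157  0.00309505]
```

It turns freely with almost no torque, so I'll continue to 60°.

```bash
python3 -m jog '{"jaw":[40,40,40,40,40,40,40,40,40,40],"slide":[[0,0,0],[0,0,0],[0,0,0],[0,0,0],[0,0,0],[0,0,0],[0,0,0],[0,0,0],[0,0,0],[0,0,0]],"spin":[-0.7,-0.7,-0.7,-0.7,-0.7,-0.7,-0.7,-0.7,0,0]}'; python3 -c "
from h import *
print(env.state()['torque'])
im=env.grab_frame('side')
A=cv2.resize(im[230:290,215:275],(480,480),interpolation=2);cv2.imwrite('pics/c5.png',A[:,:,::-1])"
```

```text
time_s: 8.9
ee_pos: [437.4, -314.0, 62.3]
ee_rot: [179.7, 0.2, 85.0]
force: [-0.0, -0.2, 10.8]
gripper_width: 45.1
gripper_force: 25.0
[ 0.05773821 -0.12885681  0.02247698]
```

View pics/c5.png

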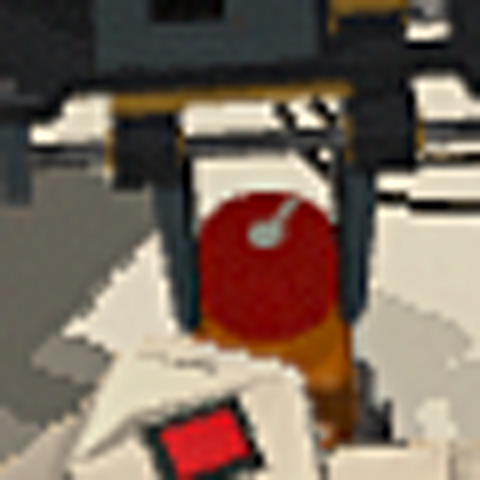

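The cap is between both fingers. Its pointer runs from (265,235) to (292,203), so it has turned with the gripper by about 60° from its locked +x direction. Now I lift it slowly straight up about 87 mm, enough for 80 mm above the locked height.

```bash
python3 -m jog '{"jaw":[40,40,40,40,40,40],"slide":[[0,0,-0.15],[0,0,-0.15],[0,0,-0.15],[0,0,-0.15],[0,0,-0.15],[0,0,0]],"spin":[0,0,0,0,0,0]}'
```

```text
time_s: 9.55
ee_pos: [435.6, -312.7, 82.8]
ee_rot: [180.0, 0.0, 85.0]
force: [0.5, -0.1, -0.0]
gripper_width: 45.1
gripper_force: 25.0
```

```bash
python3 -m jog '{"jaw":[40,40,40,40,40,40,40,40,40,40],"slide":[[0,0,-0.3],[0,0,-0.3],[0,0,-0.3],[0,0,-0.3],[0,0,-0.3],[0,0,-0.3],[0,0,-0.3],[0,0,0],[0,0,0],[0,0,0]],"spin":[0,0,0,0,0,0,0,0,0,0]}'; python3 -c "
from h import *
im=env.grab_frame('side')
A=cv2.resize(im[205:295,205:285],(480,540),interpolation=2);cv2.imwrite('pics/c6.png',A[:,:,::-1])"
```

```text
time_s: 10.55
ee_pos: [435.3, -312.5, 145.0]
ee_rot: [-180.0, -0.0, 85.0]
force: [0.4, 0.1, 0.5]
gripper_width: 44.9
gripper_force: 25.0
```

View pics/c6.png

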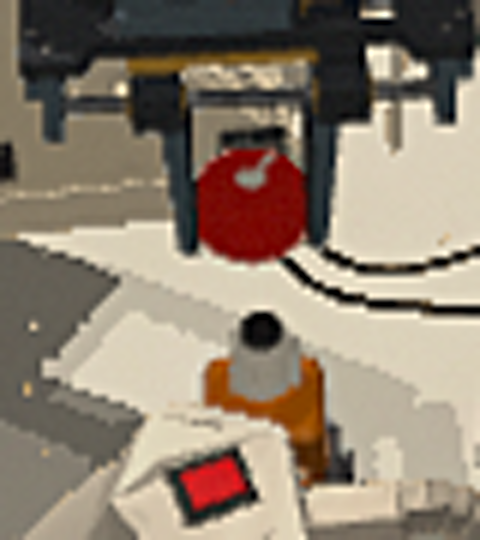

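The cap is level in the gripper at about (250,205). Below it is the open white neck with its black seal, at (262,330), and the bottle is still standing in its cradle. Handing in.

```bash
python3 -c "
from workcell import env
print(env.job_done())"
```

```text
the job is handed in; nothing more can be done
None
```

I opened the red-capped bottle and handed the job in at about 10.6 s, with the cap held level in the gripper about 8 cm above the bottle, which still stands in its cradle; no verdict came back.

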